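# Unpin the album crate and lift its lid free

## Robot

A 7-joint arm with a two-finger parallel gripper is mounted at the origin on the work surface. World frame = base frame: x ahead of the robot, y to its left, z up, the work surface at z = 0. Lengths are in m, angles in rad, forces in N, time in s.
With the tool pointing down it reaches from about 0.4 to 0.9 m from the base axis. Payload 5.6 kg.
Tool frame: the origin (TCP) lies at the very end of the fingers, on their centre line; the grasp point (between the pads) lies 19 mm behind it; z points along the fingers, y is the line along which they close (so a half turn about z gives the same grasp; the last joint's range is limited). The gripper opens to 92 mm and grips with 3 to 60 N. Pads are 20 mm wide; open, the fingers measure 128 mm over their backs; the gripper's body (75 mm by 189 mm) begins 69 mm behind the grasp point.
Start: joints at [-0.043, 0.468, -0.012, 1.603, 0.006, 1.071, -0.056], TCP at [0.65, -0, 0.215] pointing down, gripper open.
Joint ranges: [-2.53, 2.53], [-0.31, 2.02], [-1.57, 1.55], [0.28, 2.44], [-1.29, 4.43], [0.15, 1.84], [-2.92, 2.92]. Speed limits (rad/s): [2.57, 2.57, 3.14, 3.14, 3.14, 3.14, 3.14].

## Interface

Orientations are given as a unit quaternion [w, x, y, z].
In Python, from rig import manip gives the robot as it stands.
- The arm moves only by the shell command python3 -m jog 'ROWS' [FORCE]. ROWS is text: rows parted by semicolons, each of 7 numbers parted by spaces: the turn, a rotation vector about the tool's x, y, z in degrees, then the shift along the tool's x, y, z in m, then the closure, from -1 (fully open) to 1 (shut). In form: wx wy wz tx ty tz grip; .... A call has 1 to 20 rows; each row shifts and turns the commanded pose from where the row before left it, along the tool's axes as they then stand; what a row does not reach is not made up. A row lasts 1/8 s, in which the tool goes at most 62.5 mm and 10.7 degrees, less where a joint would pass 70% of its speed; a pose out of reach is approached as far as the arm can. A call is refused whole if a number of a shift passes 0.0625 or a number of a turn 10.7, either way. A call with a gripper value outside its range is refused whole. The fingers move at their own pace and stop on an object; FORCE is the grip in N (left out, the last holds). Time passes only in rows, so rows that do not move let the fingers close. It gives the time, the measured TCP pose, the force, the opening and the grip force at its end, in the units of the state.
- manip.sense(): the state, without advancing time (a new reading comes with each control period).
- manip.read_camera(name): name is "scene" or "side" or "wrist"; returns (picture, depth): 480x640x3 uint8, red, green, blue; 480x640 float32, m along the optical axis (not along the pixel's ray), 0 where there is no reading.
- manip.camera_info(name): a dict with "fx", "fy", "cx", "cy" (pixels), "pose" (4x4, takes a point from camera to world coordinates). Camera axes: x right, y down, z forward; pixel columns grow to the right and rows downward; lengths in m; the calibration is good to about 2 mm. A picture is of the moment at which its call begins: read the wrist's pose just before it. camera_info takes no time and is no camera call; for the wrist camera it gives the pose at the moment of the call.
- manip.sign_off(): hands the job in; it is judged then, once.
The state is a dict: "clock": time; "joint_positions": joint angles; "qd": joint speeds; "effort": joint torques, N m; "tcp_pos": TCP position; "tcp_rot": TCP orientation; "force": force on the tool from outside, world axes, zero at the start; "wrist_torque": the same for the moment, N m; "finger_gap": finger opening in m; "finger_force": force on a finger pad.
Only numpy, scipy, OpenCV 4.12 (cv2) and the standard library are available. Lean on these libraries where they do the work, as an engineer would, in place of code of your own. Each camera call takes 0.05 s, during which the arm holds its last target. There are 200 camera calls.

## Task

The repaired album is packed in the plywood transit crate. Draw the red-handled retaining pin straight out of the hasp staple and put it in the white hardware tray so it is not lost; then raise the lid's front edge clear of the staple, draw the lid forward from under its two rear keepers, and lay it flat, handle up, on the green cutting mat without dropping it. Do not drag the crate about, and leave everything else on the table where it is.

Things in the scene. Friction and masses are not known exactly. Their poses are not given: they have to be found in the camera images.
- crate: Open-topped plywood transit crate, loose, about 3.6 kg, an album in foam inside (all below the rim). 200 mm deep (its x), 260 mm wide (y), rim 110 mm high. Origin: centre of its underside, z up; -x is the FRONT, with the staple, roughly towards the robot. In front a steel bracket 44 mm wide, top at z = 116 mm, reaches out to x = -144 mm and carries the staple.
- staple_eye (a point): Middle of the eye of the U-shaped staple of 5 mm steel rod that stands on the crate's front bracket: at x = -118, y = 0, z = 126 mm in the crate's frame. Legs at y = +-8 mm, top at z = 138 mm; the eye looks along the crate's x.
- keepers (a point): Midway between the lips of the crate's two rear keepers, at x = 88, y = 0, z = 124 mm in the crate's frame. The keepers are steel hooks 36 mm wide at y = +-80 mm on the rear wall, up to z = 127 mm. Their lips hook forward over the last 10 mm of the lid, 5 mm above its top, so the lid's rear cannot be lifted until the lid is drawn 10 mm forward; it can tilt up to 15 degrees beneath them.
- lid: Loose lift-off lid, plywood 196 (x) by 260 (y) by 9 mm, 0.45 kg, flat underside. Origin: centre of its underside; closed, it lies at (0, 0, 110 mm) in the crate's frame, same axes. A steel hasp plate 40 mm wide on its top reaches 44 mm past its front edge; the staple stands 19 mm up through its slot (14 by 26 mm). Front raised 25 mm (7 degrees about the rear bottom edge) it can be drawn forward.
- lid_handle (a point): Middle of the lid's black bar handle, at x = -12, y = 0, z = 39 mm in the lid's frame, about over its centre of mass. The bar runs along the lid's y: 84 mm clear between its posts, 14 mm thick (along x), 16 mm high, 22 mm of free space between bar and lid. Pinch it across x.
- pin: Retaining pin, 100 mm, 45 g. Origin: middle of its red grip, on the axis; x to its point. Grip 16 mm in diameter, 30 mm long, between a 20 mm collar and a 22 mm end flange; steel shaft 8 mm in diameter. At the start it lies level through the staple's eye, x along the crate's x, at x = -168, z = 126 mm in the crate's frame; a loose fit that comes out along the crate's -x after 40 mm.
- pin_point (a point): The point of the pin, on its axis, 80 mm from the middle of the grip.
- tray: White enamel hardware tray, fixed, empty, outside 100 mm (its x) by 170 mm (its y), walls 3 mm thick and 18 mm high, floor 3 mm thick. Origin: centre of its underside.
- mat: Dark green cutting mat with a light grid, fixed, 280 mm (its x) by 380 mm (its y), 3 mm thick, clear. Origin: centre of its underside.
- thread_cone: Upright cone of brown thread, base 50 mm in diameter, 108 mm high, between crate and mat. Origin: centre of its base. Leave alone.
- paste_jar: Clear paste jar with white cap, 60 mm in diameter, 85 mm high, at the left. Origin: centre of its base. Leave alone.
- tape_roll: Cream roll of tape lying flat, 90 mm in diameter, 24 mm high, nearest the robot. Origin: centre of its underside. Leave alone.
- hammer: Binder's hammer, 260 mm long, lying at the right. Leave alone.
- weight: Brass pressing weight, 66 mm in diameter, 74 mm high, right of the crate. Origin: centre of its base. Leave alone.
- bone_folder: Ivory-coloured flat bone folder, 150 by 22 by 4 mm, at the front right. Leave alone.
- book: Blue hardback, 156 by 110 by 28 mm, lying at the front left. Leave alone.

How it is judged:
On the way, in this order (a step that is already met when the one before it is completed fails the run):
1. the pin is drawn right out of the staple while the lid still lies closed (distance between pin_point and staple_eye above 0.03 m and x of pin_point in the frame of crate below -0.13 m and z of lid in the frame of crate between 0.105 and 0.118 m), for 0.1 s.
2. the pin lies in the tray, let go, while the lid still lies closed (z of pin in the frame of tray below 0.024 m and horizontal distance between pin and tray below 0.085 m and contact force between pin and the fingers below 0.05 N and z of lid in the frame of crate below 0.118 m), for 0.1 s.
3. the lid is lifted free of staple and keepers (z of lid in the frame of crate above 0.15 m), for 0.1 s.
At the end, for the whole second after the job is handed in: Pin at rest wholly inside the tray, grip and point under 24 mm above its underside; lid at rest on the mat, flat within 0.04 rad, handle up, its middle within 75 mm (mat x) and 120 mm (mat y) of the mat's middle; crate within 25 mm of its start (x of pin in the frame of tray between -0.05 and 0.05 m and y of pin in the frame of tray between -0.085 and 0.085 m and z of each of pin, pin_point in the frame of tray below 0.024 m and x of pin_point in the frame of tray between -0.05 and 0.05 m and y of pin_point in the frame of tray between -0.085 and 0.085 m and x of lid in the frame of mat between -0.075 and 0.075 m and y of lid in the frame of mat between -0.12 and 0.12 m and height (world z) of lid below 0.008 m and angle between lid's own z axis and vertical below 0.04 rad and linear speed of each of lid, pin below 0.02 m/s and distance of crate from where it was at the start of the episode below 0.025 m); the robot touches nothing.
It fails at once if the lid is dropped or thrown: it moves faster than 0.6 m/s with no finger on it (linear speed of lid above 0.6 m/s and contact force between lid and the fingers below 0.1 N).
It fails at once if the crate is dragged or lifted by more than 25 mm (distance of crate from where it was at the start of the episode above 0.025 m).
It fails at once if a bystander is shifted by more than 20 mm or knocked over (distance of any of thread_cone, paste_jar, tape_roll, hammer, weight, bone_folder, book from where it was at the start of the episode above 0.02 m or angle between any of thread_cone, paste_jar, weight's own z axis and vertical above 0.3 rad).
It also fails if it takes over 61 s, if anything falls off the work surface, if the arm or the gripper's body presses on something with over 40 N, if the wrist force passes 120 N, or if a joint passes its speed limit or range.

## Working session

There is one attempt and no reset: what is moved stays moved. The work goes in short steps, Python scripts to look and compute and a shell command to move; the robot and the scene stay as the last step left them, time stands still between calls to the robot, and variables do not carry over. Pictures are saved under pics/ and viewed, at most 10 in all, crops included, and the job is handed in when it is done.

```bash
ls; mkdir -p pics
python3 - <<'E'
from rig import manip
import cv2,numpy as np
print(manip.sense())
for n in("scene","side"):
    p,d=manip.read_camera(n);i=manip.camera_info(n)
    cv2.imwrite(f"pics/{n}0.png",p[:,:,::-1]);np.savez(f"{n}0.npz",p=p,d=d,K=[i[k] for k in("fx","fy","cx","cy")],T=i["pose"])
    print(n,np.round(i["pose"],3).tolist(),i["fx"])
E
```

```text
pics
{'clock': 0.0, 'joint_positions': array([-0.04299866,  0.46839752, -0.01159018,  1.60359164,  0.00600865,
        1.07139887, -0.05629379]), 'qd': array([ 0.0003819 ,  0.00154488, -0.00045765, -0.00192435,  0.00185127,
       -0.00096   ,  0.00144037]), 'effort': array([-3.39112758e-04, -5.20573139e+01, -1.31628491e-02, -2.43752271e+01,
       -5.67366311e-02,  1.73054746e-02,  1.50106093e-04]), 'tcp_pos': array([ 6.49429714e-01, -8.10389209e-05,  2.13640382e-01]), 'tcp_rot': array([-5.72621412e-04,  7.07129981e-01,  7.07083032e-01, -6.69015914e-04]), 'force': array([-0.21362138,  0.67152064,  0.4521757 ]), 'wrist_torque': array([ 0.0011051 , -0.00335002, -0.00453927]), 'finger_force': 0.0, 'finger_gap': 0.09213995819994707}
scene [[-0.419, 0.518, -0.746, 1.642], [0.908, 0.231, -0.35, 0.499], [-0.009, -0.824, -0.567, 0.96], [0.0, 0.0, 0.0, 1.0]] 559.127013566283
side [[0.833, -0.297, 0.466, -0.23], [-0.553, -0.419, 0.72, -1.216], [-0.019, -0.858, -0.514, 0.975], [0.0, 0.0, 0.0, 1.0]] 536.6754657553612
```

View pics/scene0.png

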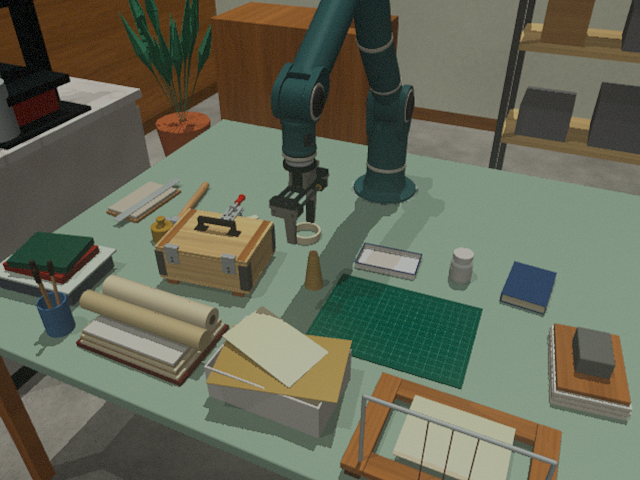

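View pics/side0.png

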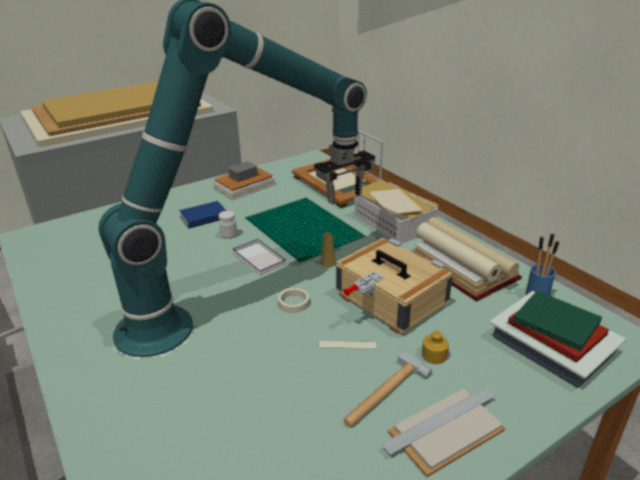

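The scene view shows the crate at about (215,250) with the red pin at (240,198), tray (388,261) and mat (395,325). In the side view the pin is at (350,290), the lid handle at (390,263), and the cone at (328,250).

```bash
cat > h.py <<'E'
import numpy as np,cv2
def cloud(p,d,K,T):
    v,u=np.mgrid[:480,:640];fx,fy,cx,cy=K
    P=np.stack([(u-cx)/fx*d,(v-cy)/fy*d,d],-1)@T[:3,:3].T+T[:3,3]
    P[d<=0]=np.nan; return P
def rect(Q):
    return cv2.minAreaRect((Q[:,:2]*1000).astype(np.float32))
E
python3 - <<'E'
from h import *
A=[];C=[]
for n in("scene","side"):
    z=np.load(n+"0.npz");P=cloud(z['p'],z['d'],z['K'],z['T']);A.append(P.reshape(-1,3));C.append(z['p'].reshape(-1,3))
    p=z['p'].astype(int);r,g,b=p[...,0],p[...,1],p[...,2];X=P
    def box(x0,x1,y0,y1,z0,z1):
        with np.errstate(invalid='ignore'): return (X[...,0]>x0)&(X[...,0]<x1)&(X[...,1]>y0)&(X[...,1]<y1)&(X[...,2]>z0)&(X[...,2]<z1)
    red=(r>140)&(g<60)&(b<60)&box(.3,.8,-.5,.1,.08,.2); Q=X[red];print(n,"red",red.sum(),Q.mean(0).round(3),Q.min(0).round(3),Q.max(0).round(3))
    lid=(r>b+40)&box(.4,.95,-.5,.05,.112,.128);Q=X[lid];print(" lid",lid.sum(),rect(Q),np.median(Q[:,2]))
    hd=(p.max(-1)<60)&box(.4,.95,-.5,.05,.14,.18);Q=X[hd];print(" handle",hd.sum(),Q.mean(0).round(3),rect(Q),Q[:,2].max())
    mat=(g>r+25)&(r<60)&box(.3,1.0,-.1,.6,-.01,.01);Q=X[mat];print(" mat",mat.sum(),rect(Q))
    tr=(np.abs(r-b)<30)&(p.min(-1)>130)&box(.3,.75,.02,.35,-.005,.03);tr&=~((g>r+8));Q=X[tr];print(" tray",tr.sum(),rect(Q))
    co=box(.5,.85,-.12,.12,.02,.112)&(r>b+25);Q=X[co];print(" cone",co.sum(),Q.mean(0).round(3))
E
```

```text
scene red 21 [ 0.457 -0.294  0.133] [ 0.438 -0.305  0.13 ] [ 0.477 -0.285  0.139]
 lid 3384 ((580.1998901367188, -278.7586669921875), (293.46710205078125, 264.83770751953125), 8.554028511047363) 0.11925636129583844
 handle 222 [ 0.615 -0.271  0.151] ((613.6040649414062, -272.5920104980469), (18.665597915649414, 111.5019302368164), 7.755643844604492) 0.16124049525306472
 mat 11625 ((640.7831420898438, 244.65032958984375), (285.3397216796875, 381.416748046875), 1.7733925580978394)
 tray 840 ((411.671630859375, 150.42047119140625), (108.05300903320312, 161.42713928222656), 5.424582004547119)
 cone 472 [0.63  0.004 0.07 ]
side red 50 [ 0.455 -0.303  0.13 ] [ 0.435 -0.311  0.123] [ 0.474 -0.292  0.136]
 lid 3256 ((578.827880859375, -281.8410949707031), (290.58331298828125, 263.8577575683594), 8.192693710327148) 0.11816738419228312
 handle 151 [ 0.607 -0.283  0.151] ((607.873779296875, -280.9668273925781), (13.213269233703613, 102.9223403930664), 6.440850734710693) 0.15929977720090016
 mat 3720 ((640.638427734375, 243.02645874023438), (282.441162109375, 391.15533447265625), 1.8624855279922485)
 tray 705 ((409.41522216796875, 149.94204711914062), (106.07009887695312, 177.7826690673828), 3.7034523487091064)
 cone 288 [ 0.596 -0.012  0.066]
```

```bash
python3 -m jog '0 0 0 -.05 -.032 0 -1;0 0 0 -.05 -.032 0 -1;0 0 0 -.05 -.032 0 -1;0 0 0 -.05 -.032 0 -1;0 0 0 -.05 -.032 0 -1;0 0 0 -.05 -.033 0 -1;0 0 10.25 0 0 0 -1;0 0 10.25 0 0 0 -1;0 0 10.25 0 0 0 -1;0 0 10.25 0 0 0 -1;0 0 10.25 0 0 0 -1;0 0 10.25 0 0 0 -1;0 0 10.25 0 0 0 -1;0 0 10.25 0 0 0 -1;0 0 0 0 0 0 -1;0 0 0 0 0 0 -1' 20
cat >> h.py <<'E'
from rig import manip
from scipy.spatial.transform import Rotation as R
def snap(n,f):
    i=manip.camera_info(n);p,d=manip.read_camera(n);cv2.imwrite(f"pics/{f}.png",p[:,:,::-1])
    return p.astype(int),cloud(p,d,[i[k] for k in("fx","fy","cx","cy")],i["pose"])
def plan(pos,yaw):
    "tool-frame shift (before turning) and turn to: tool down, tool y at yaw deg"
    s=manip.sense();w,x,y,z=s["tcp_rot"];r=R.from_quat([x,y,z,w])
    a=np.radians(yaw);Y=np.array([np.cos(a),np.sin(a),0]);Z=np.array([0,0,-1.]);M=np.stack([np.cross(Y,Z),Y,Z],1)
    print("tcp",s["tcp_pos"].round(4),"shift",r.inv().apply(np.array(pos)-s["tcp_pos"]).round(4),"turn",np.degrees((r.inv()*R.from_matrix(M)).as_rotvec()).round(2),"gap",round(s["finger_gap"],4),"F",s["force"].round(1),"t",s["clock"])
E
python3 - <<'E'
from h import *
plan((.456,-.299,.2136),-81.8)
p,P=snap("wrist","w1")
r,g,b=p[...,0],p[...,1],p[...,2]
red=(r>120)&(g<60)&(b<60)&(P[...,2]>.08)
Q=P[red];print(red.sum(),Q.min(0),Q.max(0),Q.mean(0),rect(Q))
E
```

```text
clock: 2.1
tcp_pos: [0.4569, -0.2998, 0.2144]
tcp_rot: [-0.0, 0.997, 0.071, -0.0]
force: [0.8, -0.6, -0.3]
finger_gap: 0.0916
finger_force: 0.0
tcp [ 0.4569 -0.2998  0.2144] shift [-0.0008 -0.001   0.0008] turn [-0.01  0.02 -0.02] gap 0.0916 F [ 0.8 -0.6 -0.3] t 2.1
635 [ 0.43739227 -0.30918731  0.12504851] [ 0.47646285 -0.28513261  0.13541696] [ 0.46328558 -0.29700719  0.13103989] ((456.84124755859375, -296.6661682128906), (37.27074432373047, 19.63587188720703), 9.676490783691406)
```

View pics/w1.png

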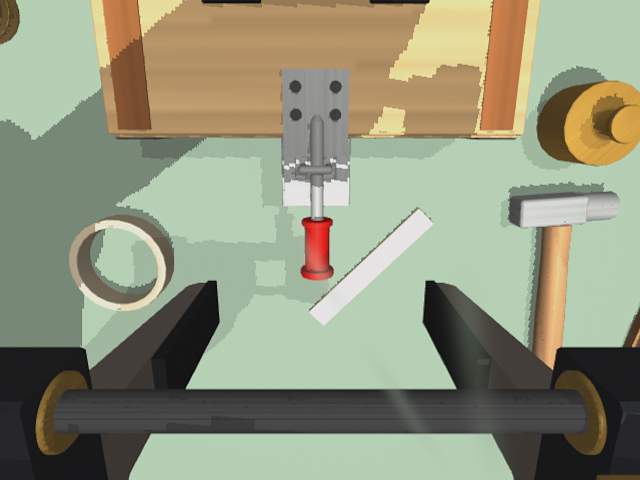

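The wrist view shows the pin's red grip centred at (317,248) between the open fingers and aligned with the tool. Staple, bracket and lid edge are beyond it and clear.

```bash
python3 -m jog '0 0 0 0 -.003 .03 -1;0 0 0 0 0 .03 -1;0 0 0 0 0 .03 -1;0 0 0 0 0 .013 -1;0 0 0 0 0 0 0;0 0 0 0 0 0 .6;0 0 0 0 0 0 1;0 0 0 0 0 0 1;0 0 0 0 0 0 1;0 0 0 0 0 0 1' 20
```

```text
clock: 3.4
tcp_pos: [0.4566, -0.2971, 0.1117]
tcp_rot: [0.0, 0.998, 0.07, 0.0]
force: [-0.6, -0.6, -0.2]
finger_gap: 0.034
finger_force: 0.0
```

```bash
python3 -m jog '0 0 0 0 0 0 1;0 0 0 0 0 0 1;0 0 0 0 0 0 1;0 0 0 0 0 0 1;0 0 0 0 0 0 1' 20; python3 -m jog '0 0 0 -.005 0 0 1;0 0 0 -.01 0 0 1;0 0 0 -.01 0 0 1;0 0 0 -.01 0 0 1;0 0 0 -.015 0 0 1;0 0 0 -.02 0 0 1;0 0 0 0 0 0 1;0 0 0 0 0 0 1'
python3 - <<'E'
from h import *
p,P=snap("wrist","w2")
Q=rect(P[(p[...,0]>120)&(p[...,1]<60)&(p[...,2]<60)&(P[...,2]>.08)]);print(Q)
E
```

```text
clock: 4.03
tcp_pos: [0.4566, -0.2971, 0.1116]
tcp_rot: [0.0, 0.998, 0.07, -0.0]
force: [0.5, 0.1, -0.3]
finger_gap: 0.0151
finger_force: 20.0
clock: 5.03
tcp_pos: [0.3876, -0.3069, 0.1118]
tcp_rot: [0.0, 0.998, 0.07, 0.0]
force: [1.4, -0.0, -0.3]
finger_gap: 0.0155
finger_force: 20.0
((387.84686279296875, -307.21881103515625), (37.962833404541016, 18.712711334228516), 8.852553367614746)
```

View pics/w2.png

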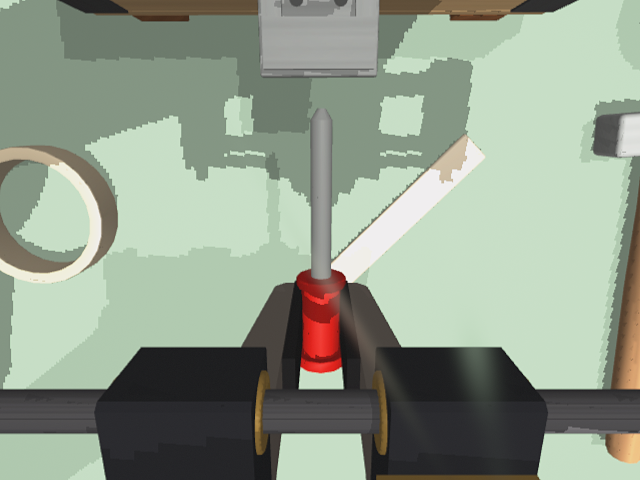

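The shaft tip at (320,108) is fully clear of the staple, and the pin sits square in the fingers.

```bash
python3 -m jog '0 0 0 0 0 -.04 1;0 0 0 0 0 -.04 1;0 0 -9.6 0 0 0 1;0 0 -9.6 0 0 0 1;0 0 -9.6 0 0 0 1;0 0 -9.6 0 0 0 1;0 0 -9.6 0 0 0 1;0 0 -9.6 0 0 0 1;0 0 -9.6 0 0 0 1;0 0 -9.6 0 0 0 1;0 0 -9.6 0 0 0 1'
python3 -m jog '0 0 0 .053 .02 0 1;0 0 0 .053 .02 0 1;0 0 0 .053 .01 0 1;0 0 0 .053 .009 0 1;0 0 0 .053 0 0 1;0 0 0 .053 0 0 1;0 0 0 .053 0 0 1;0 0 0 .053 0 0 1;0 0 0 0 0 0 1;0 0 0 0 0 0 1'
python3 - <<'E'
from h import *
p,P=snap("wrist","w3")
r,g,b=p[...,0],p[...,1],p[...,2]
z=P[...,2]
t=(abs(r-b)<40)&(g<=r+10)&(p.min(-1)>90)&(z>-.01)&(z<.03)&(abs(P[...,0]-.41)<.09)&(abs(P[...,1]-.15)<.13)
print(t.sum(),rect(P[t]));t2=t&(z>.012);print(t2.sum(),rect(P[t2]))
plan((.4128,.12,.19),4.6)
E
```

```text
clock: 6.45
tcp_pos: [0.3879, -0.3066, 0.1916]
tcp_rot: [0.0, 0.677, 0.736, 0.0]
force: [0.1, -0.5, 0.1]
finger_gap: 0.0154
finger_force: 20.0
clock: 7.7
tcp_pos: [0.4137, 0.1202, 0.1915]
tcp_rot: [0.0, 0.679, 0.734, -0.0]
force: [-0.0, -0.5, -0.3]
finger_gap: 0.0156
finger_force: 20.0
18745 ((419.48394775390625, 128.33847045898438), (116.8907470703125, 215.02774047851562), 2.86226487159729)
366 ((409.4461364746094, 151.67091369628906), (94.7854995727539, 165.086181640625), 4.465028285980225)
tcp [0.4138 0.1195 0.1915] shift [ 0.0006 -0.0009  0.0015] turn [-0.01  0.03 -0.28] gap 0.0156 F [ 0.4 -0.7 -0.8] t 7.75
```

View pics/w3.png

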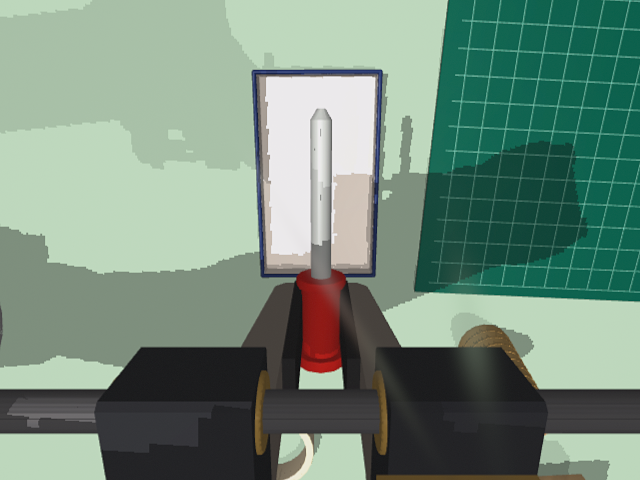

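The wrist view shows the tray rim from (254,72) to (380,275), with the pin aligned along its length and centred across it.

```bash
python3 -m jog '0 0 0 .002 -.0015 .05 1;0 0 0 0 0 .05 1;0 0 0 0 0 .04 1;0 0 0 0 0 .025 1;0 0 0 0 0 .012 1;0 0 0 0 0 .008 1;0 0 0 0 0 0 1;0 0 0 0 0 0 .7;0 0 0 0 0 0 .5;0 0 0 0 0 0 .35;0 0 0 0 0 0 .35;0 0 0 0 0 0 .35;0 0 0 0 0 -.02 .35;0 0 0 0 0 -.04 .35;0 0 0 0 0 -.0625 .35;0 0 0 0 0 -.0625 .35;0 0 0 0 0 0 .35'
python3 - <<'E'
from h import *
p,P=snap("wrist","w4")
r,g,b=p[...,0],p[...,1],p[...,2]
m=(r>100)&(g<60)&(b<60)&(P[...,2]<.05);Q=P[m];print(m.sum(),Q.min(0),Q.max(0),rect(Q))
p,P=snap("scene","s4");r,g,b=p[...,0],p[...,1],p[...,2]
m=(r>100)&(g<60)&(b<60)&(P[...,2]<.05)&(abs(P[...,0]-.41)<.1)&(abs(P[...,1]-.15)<.13);Q=P[m];print(m.sum(),Q.mean(0) if m.any() else 0)
plan((.4119,.121,.19),4.5)
E
```

```text
clock: 9.88
tcp_pos: [0.4149, 0.1234, 0.1962]
tcp_rot: [0.003, 0.68, 0.734, 0.004]
force: [-0.1, -0.1, 0.2]
finger_gap: 0.0298
finger_force: 0.0
672 [0.40404684 0.10628127 0.01171543] [0.4246991  0.14290202 0.02614594] ((413.8399658203125, 124.24219512939453), (19.145626068115234, 36.537715911865234), 4.252324104309082)
51 [0.4181423  0.12312031 0.01919379]
tcp [0.4119 0.1222 0.1919] shift [-0.0012 -0.0001  0.0019] turn [ 0.07  0.01 -0.11] gap 0.0302 F [-0.7  0.2 -0.6] t 9.975
```

View pics/w4.png

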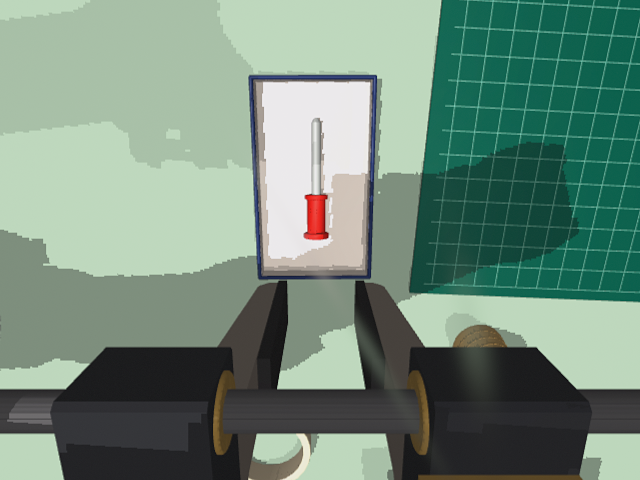

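The pin lies in the tray, grip at (316,216) and point at (316,120), all inside the walls. Next is the handle.

```bash
python3 -m jog '0 0 -3.8 0 0 -.055 -1;0 0 0 -.04 .03 0 -1;0 0 0 -.04 .03 0 -1;0 0 0 -.05 .03 0 -1;0 0 0 -.05 .03 0 -1;0 0 0 -.05 .02 0 -1;0 0 0 -.06 0 0 -1;0 0 0 -.06 0 0 -1;0 0 0 -.05 0 0 -1;0 0 0 0 0 0 -1;0 0 0 0 0 0 -1'
python3 - <<'E'
from h import *
p,P=snap("wrist","w5")
m=(p.max(-1)<80)&(P[...,2]>.14)&(P[...,2]<.17)&(abs(P[...,0]-.61)<.06)&(abs(P[...,1]+.275)<.09)
Q=P[m];print(m.sum(),rect(Q),Q[:,2].max(),np.median(Q[:,2]))
plan((.611,-.275,.24),8.2)
E
```

```text
clock: 11.35
tcp_pos: [0.6068, -0.2524, 0.2441]
tcp_rot: [-0.002, 0.655, 0.756, -0.0]
force: [0.6, 0.7, 0.3]
finger_gap: 0.0923
finger_force: 0.0
2540 ((611.777099609375, -273.1221618652344), (14.038753509521484, 106.36732482910156), 8.155233383178711) 0.15788455036691051 0.1552852461986494
tcp [ 0.6072 -0.2516  0.2448] shift [-0.0237  0.0004  0.0047] turn [-0.14 -0.13  0.11] gap 0.0923 F [ 0.5  0.3 -0.3] t 11.4
```

View pics/w5.png

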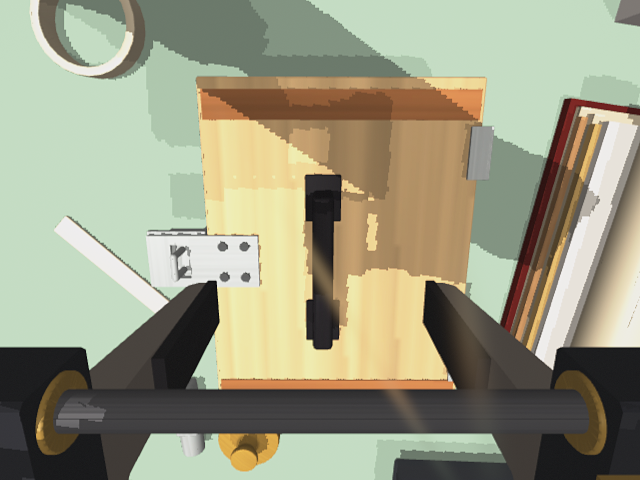

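The handle bar runs from (323,178) to (323,345), with its centre measured at (0.612, -0.273). The hasp, with the staple through its slot, is at (180,262).

```bash
python3 -m jog '0 0 0 -.022 .0015 0 -1;0 0 0 0 0 .04 -1;0 0 0 0 0 .04 -1;0 0 0 0 0 .025 -1;0 0 0 0 0 .01 -1;0 0 0 0 0 0 0;0 0 0 0 0 0 .5;0 0 0 0 0 0 1;0 0 0 0 0 0 1;0 0 0 0 0 0 1;0 0 0 0 0 0 1;0 0 0 0 0 0 1;0 0 0 0 0 0 1;0 0 0 0 0 0 1' 50
python3 - <<'E'
from h import *
plan((.6118,-.2731,.13),8.2)
E
```

```text
clock: 13.15
tcp_pos: [0.6117, -0.2752, 0.1315]
tcp_rot: [-0.0, 0.655, 0.756, -0.0]
force: [-1.0, -0.3, 0.7]
finger_gap: 0.0136
finger_force: 50.0
tcp [ 0.6117 -0.2752  0.1315] shift [0.0021 0.0004 0.0015] turn [-0.05 -0.01 -0.02] gap 0.0136 F [-1.  -0.3  0.7] t 13.15
```

Gripped. Tilting the front up about the rear edge.

```bash
python3 -m jog '2.25 0 0 0 .0008 -.0045 1;2.25 0 0 0 .0008 -.0045 1;2.25 0 0 0 .0008 -.0044 1;2.25 0 0 0 .0008 -.0044 1;0 0 0 0 0 0 1;0 0 0 0 0 0 1'
python3 - <<'E'
from h import *
plan((.6118,-.2731,.13),8.2)
p,P=snap("side","d6");cv2.imwrite("pics/d6c.png",cv2.resize(p[200:360,280:480,::-1].astype(np.uint8),None,fx=4,fy=3.7))
E
```

```text
clock: 13.9
tcp_pos: [0.616, -0.2743, 0.1482]
tcp_rot: [-0.052, 0.653, 0.753, -0.059]
force: [-0.7, -0.8, -6.0]
finger_gap: 0.0133
finger_force: 50.0
tcp [ 0.616  -0.2743  0.1482] shift [ 0.0018 -0.0011  0.0186] turn [-8.99 -0.04 -0.01] gap 0.0133 F [-0.7 -0.8 -6. ] t 13.9
```

View pics/d6c.png

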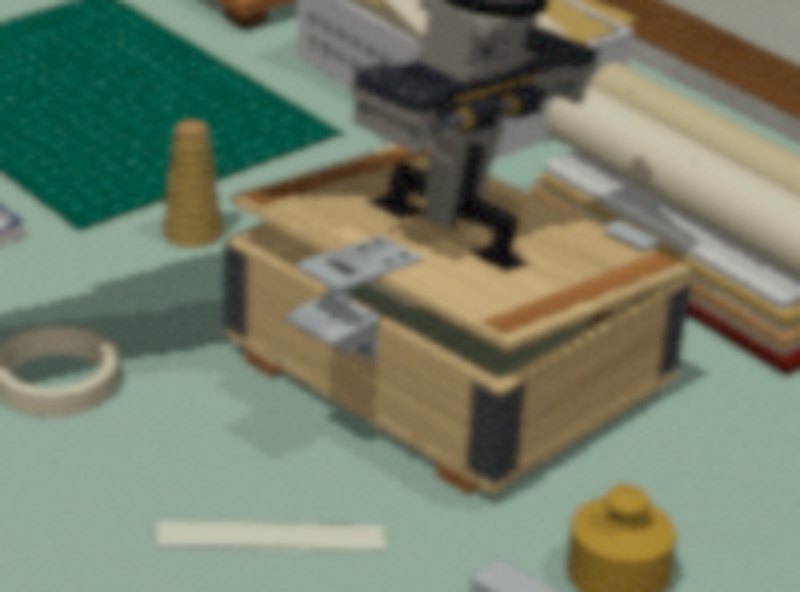

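The front is raised about 9° and the hasp plate at (360,260) is clear above the staple bracket at (335,315). Drawing forward.

```bash
python3 -m jog '0 0 0 0 -.004 .0002 1;0 0 0 0 -.004 .0002 1;0 0 0 0 -.004 .0002 1;0 0 0 0 -.004 .0002 1;0 0 0 0 -.004 0 1;0 0 0 0 0 0 1'
python3 - <<'E'
from h import *
plan((.6118,-.2731,.13),8.2)
E
```

```text
clock: 14.7
tcp_pos: [0.5963, -0.2776, 0.1516]
tcp_rot: [-0.051, 0.653, 0.753, -0.059]
force: [0.5, 0.7, -4.2]
finger_gap: 0.0137
finger_force: 50.0
tcp [ 0.5963 -0.2776  0.1516] shift [0.0023 0.0191 0.0189] turn [-9.    0.01 -0.03] gap 0.0137 F [ 0.5  0.7 -4.2] t 14.7
```

```bash
python3 -m jog '0 0 0 0 -.005 -.005 1;0 0 0 0 -.005 -.01 1;0 0 0 0 -.003 -.02 1;0 0 0 0 -.003 -.02 1;0 0 0 0 -.003 -.02 1;-3 0 0 0 0 -.01 1;-3 0 0 0 0 0 1;-3 0 0 0 0 0 1;0 0 0 0 0 0 1'
python3 - <<'E'
from h import *
plan((.636,.245,.225),4)
E
```

```text
clock: 15.82
tcp_pos: [0.5904, -0.2789, 0.2398]
tcp_rot: [0.0, 0.655, 0.755, -0.0]
force: [-0.2, 0.1, -5.6]
finger_gap: 0.0135
finger_force: 50.0
tcp [ 0.5904 -0.2789  0.2398] shift [0.5122 0.1193 0.0144] turn [-0.01  0.05  4.13] gap 0.0135 F [-0.2  0.1 -5.6] t 15.825
```

```bash
python3 -m jog '0 0 0 .02 .005 0 1;0 0 0 .035 .008 0 1;0 0 0 .045 .01 0 1;0 0 0 .045 .01 0 1;0 0 0 .045 .011 0 1;0 0 0 .045 .011 0 1;0 0 0 .045 .011 0 1;0 0 0 .045 .011 0 1;0 0 0 .045 .011 0 1;0 0 0 .045 .011 0 1;0 0 0 .045 .01 0 1;0 0 0 .035 .008 0 1;0 0 0 .017 .003 0 1;0 0 4.1 0 0 0 1;0 0 0 0 0 0 1;0 0 0 0 0 0 1'
python3 - <<'E'
from h import *
plan((.636,.245,.024),4)
p,P=snap("scene","s7");cv2.imwrite("pics/s7c.png",cv2.resize(p[150:400,200:520,::-1].astype(np.uint8),None,fx=2.4,fy=2.4))
m=(p[...,0]>p[...,2]+40)&(abs(P[...,0]-.64)<.2)&(abs(P[...,1]-.24)<.2)&(P[...,2]>.19)&(P[...,2]<.26)
Q=P[m];print(m.sum(),rect(Q));A=np.c_[Q[:,:2],np.ones(len(Q))];print(np.linalg.lstsq(A,Q[:,2],rcond=None)[0],np.percentile(Q[:,2],[2,50,98]))
E
```

```text
clock: 17.82
tcp_pos: [0.6371, 0.245, 0.2384]
tcp_rot: [0.0, 0.681, 0.732, -0.0]
force: [0.3, 0.0, -4.8]
finger_gap: 0.0133
finger_force: 50.0
tcp [0.6371 0.245  0.2384] shift [ 2.000e-04 -1.000e-03  2.144e-01] turn [-0.01  0.04  0.11] gap 0.0133 F [ 0.3  0.  -4.8] t 17.825
5252 ((650.3121337890625, 246.45933532714844), (200.46319580078125, 260.3069152832031), 4.294796943664551)
[-0.00587564 -0.00180249  0.23022912] [0.22032813 0.22594343 0.22935366]
```

View pics/s7c.png

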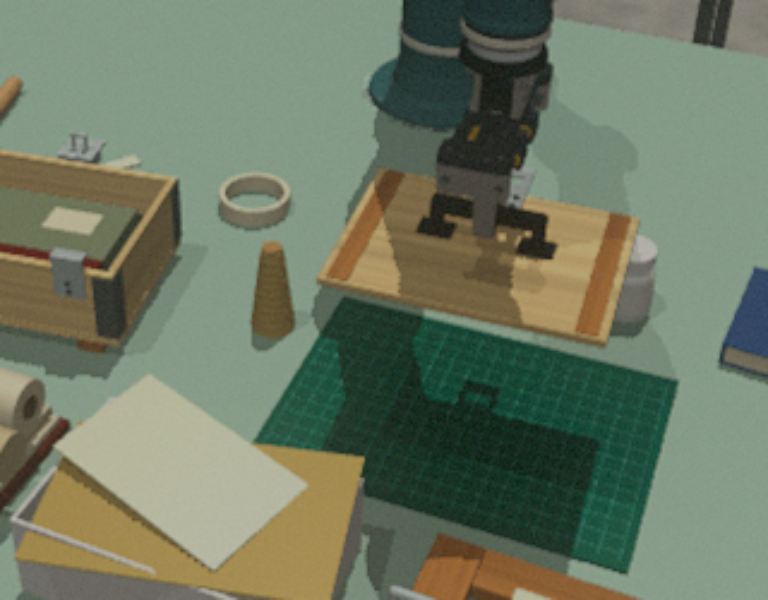

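The lid hangs level over the mat (rect centre 0.650, 0.246). I'll check that the jar and cone are clear before lowering.

```bash
python3 - <<'E'
from h import *
z=np.load("scene0.npz");P=cloud(z['p'],z['d'],z['K'],z['T'])
for n,(u,v,w,h) in dict(jar=(448,245,26,42),cone=(303,248,22,42)).items():
    Q=P[v:v+h,u:u+w].reshape(-1,3);Q=Q[Q[:,2]>.015];print(n,np.nanmin(Q,0).round(3),np.nanmax(Q,0).round(3))
E
python3 -m jog '0 0 0 0 0 .02 1;0 0 0 0 0 .03 1;0 0 0 0 0 .03 1;0 0 0 0 0 .02 1;0 0 0 0 0 0 1'
```

```text
jar [0.364 0.32  0.015] [0.43  0.38  0.091]
cone [ 0.566 -0.022  0.015] [0.61  0.023 0.111]
clock: 18.5
tcp_pos: [0.6356, 0.2449, 0.1358]
tcp_rot: [-0.001, 0.681, 0.732, -0.002]
force: [0.5, -0.7, -5.7]
finger_gap: 0.0136
finger_force: 50.0
```

Both are clear: the jar is at x<0.43 and the cone at y<0.03.

```bash
python3 -m jog '0 0 0 0 0 .03 1;0 0 0 0 0 .03 1;0 0 0 0 0 .02 1;0 0 0 0 0 .01 1;0 0 0 0 0 .006 1;0 0 0 0 0 .005 1;0 0 0 0 0 .003 1;0 0 0 0 0 .003 1;0 0 0 0 0 0 1;0 0 0 0 0 0 1'
```

```text
clock: 19.75
tcp_pos: [0.6372, 0.2458, 0.0316]
tcp_rot: [0.0, 0.681, 0.732, 0.0]
force: [0.5, 0.3, -5.9]
finger_gap: 0.0135
finger_force: 50.0
```

```bash
python3 -m jog '0 0 0 0 0 .002 1;0 0 0 0 0 .002 1;0 0 0 0 0 .0015 1;0 0 0 0 0 .001 1;0 0 0 0 0 .0005 1;0 0 0 0 0 0 1;0 0 0 0 0 0 1'
```

```text
clock: 20.62
tcp_pos: [0.637, 0.2457, 0.0246]
tcp_rot: [0.0, 0.681, 0.732, -0.0]
force: [-1.0, -0.9, -3.7]
finger_gap: 0.0135
finger_force: 50.0
```

```bash
python3 -m jog '0 0 0 0 0 .0008 1;0 0 0 0 0 0 1;0 0 0 0 0 0 .6;0 0 0 0 0 0 .3;0 0 0 0 0 0 0;0 0 0 0 0 0 0;0 0 0 0 0 0 0;0 0 0 0 0 0 0;0 0 0 0 0 -.02 0;0 0 0 0 0 -.04 0;0 0 0 0 0 -.06 0;0 0 0 0 0 -.06 0;0 0 0 0 0 0 0;0 0 0 0 0 0 0' 10
python3 - <<'E'
from h import *
p,P=snap("scene","s8");cv2.imwrite("pics/s8c.png",cv2.resize(p[150:400,200:520,::-1].astype(np.uint8),None,fx=2.4,fy=2.4))
m=(p[...,0]>p[...,2]+40)&(abs(P[...,0]-.64)<.2)&(abs(P[...,1]-.24)<.18)&(P[...,2]>.004)&(P[...,2]<.02)
Q=P[m];print(m.sum(),rect(Q));A=np.c_[Q[:,:2],np.ones(len(Q))];print(np.linalg.lstsq(A,Q[:,2],rcond=None)[0],np.percentile(Q[:,2],[2,50,98]))
plan((.636,.245,.2),4)
E
```

```text
clock: 22.38
tcp_pos: [0.6369, 0.2456, 0.2046]
tcp_rot: [0.0, 0.681, 0.732, 0.0]
force: [-0.2, 0.6, -0.1]
finger_gap: 0.0458
finger_force: 0.0
5286 ((649.4388427734375, 247.406982421875), (201.82249450683594, 259.7569274902344), 4.14246129989624)
[-0.00296036 -0.00070845  0.01424308] [0.007343   0.01214268 0.01637299]
tcp [0.6364 0.2453 0.2032] shift [-0.0003 -0.0004  0.0032] turn [-0.06  0.03  0.1 ] gap 0.0462 F [ 0.3  0.4 -0.1] t 22.425
```

View pics/s8c.png

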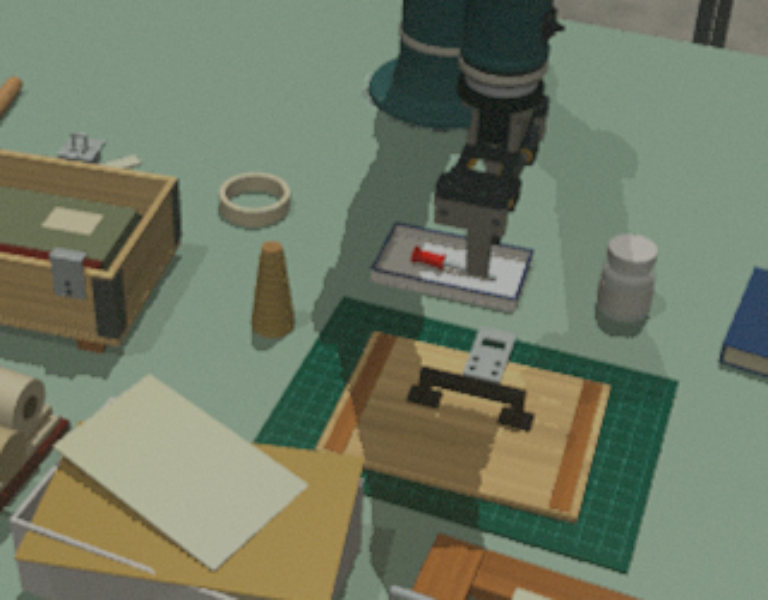

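The lid lies flat, handle up, on the mat. The pin is in the tray at (430,258) and the arm is clear of everything.

```bash
python3 -c "
from rig import manip
print(manip.sign_off())"
```

```text
the job is handed in; nothing more can be done
None
```

I drew the pin and put it in the tray, laid the lid flat and handle up on the mat, and handed the job in at 22.4 s; the sign-off gave no verdict. The last picture shows nothing out of place.

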